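Stand the fallen amber bottle up in its lane

ROBOT

A 6-joint arm with a two-finger parallel gripper is mounted at the origin on a cart in front of the work surface, level with it; the furniture and walls round the work are solid. World frame = base frame: x ahead of the robot, y to its left, z up, the work surface at z = 0. Lengths are in m, angles in degrees, forces in N, time in s.
With the tool pointing down it reaches from about 0.275 to 1 m from the base axis. Payload 8.4 kg.
Tool frame: the origin (TCP) lies at the very end of the fingers, on their centre line; the grasp point (between the pads) lies 19 mm behind it (manip.hold_point_z is the distance from the TCP to the grasp point, in m); z points along the fingers, y is the line along which they close (so a half turn about z gives the same grasp; the last joint's range is limited). The gripper opens to 85 mm and grips with 20 to 120 N. Pads are 22 mm wide; open, the fingers measure 114 mm over their backs; the gripper's body (76 mm by 85 mm) begins 54 mm behind the grasp point. The pads swing forward as they close: fully open they stand 13 mm farther back than shut.
Start: joints at [69.993, 20.225, 93.587, -0, 66.188, -0.138], TCP at [0.212, 0.588, 0.208] pointing down, gripper open.
Joint ranges: [-150.9, 150.9], [-52.94, 120.26], [3.33, 152.33], [-74.26, 254.26], [0, 154.13], [-172.89, 172.89]. Speed limits (degrees/s): [127.2, 127.2, 159.86, 180, 180, 180].

INTERFACE

Orientations are given as [roll, pitch, yaw] about the fixed x, y, z axes, in that order (R = Rz(yaw) Ry(pitch) Rx(roll)).
In Python, from cell import manip, vision gives the robot as it stands.
- The arm moves only by the shell command python3 -m pendant 'ROWS' [FORCE]. ROWS is JSON, a list of rows, each a list of 7 numbers: the gripper command: -1 is fully open, 1 is shut, values between are in proportion, then the shift along the world's x, y, z in cm, then the turn, a rotation vector about the world's x, y, z in rad. A call has 1 to 10 rows; each row is the pose to reach, as a shift and turn from the pose commanded when the call began; what a row does not reach only later rows make up. A row lasts 1/10 s, in which the tool goes at most 50 mm and 8.59 degrees, less where a joint would pass 70% of its speed; a pose out of reach is approached as far as the arm can. A call with a gripper value outside its range is refused whole. The fingers move at their own pace and stop on an object; FORCE is the grip in N (left out, the last holds). Time passes only in rows, so rows that repeat a pose let the fingers close. It gives the time, the measured TCP pose, the force, the opening and the grip force at its end, in the units of the state.
- manip.get_obs(): the state, without advancing time (a new reading comes with each control period).
- vision.grab_frame(name): name is "side" or "top"; returns (picture, depth): 384x512x3 uint8, red, green, blue; 384x512 float32, m along the optical axis (not along the pixel's ray), 0 where there is no reading.
- vision.camera_params(name): a dict with "K" (3x3 intrinsics, pixels), "T" (4x4, takes a point from camera to world coordinates). Camera axes: x right, y up, looking along -z (the intrinsics and any distortion apply to the point x, -y, -z); pixel columns grow to the right and rows downward; lengths in m; the calibration is good to about 2 mm. A picture is of the moment at which its call begins. camera_params takes no time and is no camera call.
- manip.close_job(): hands the job in; it is judged then, once.
The state is a dict: "t": time; "joint_positions": joint angles; "joint_vel": joint speeds; "joint_torque": joint torques, N m; "eef_pos": TCP position; "tcp_rot": TCP orientation; "force": force on the tool from outside, world axes, zero at the start; "ft_torque": the same for the moment, N m; "opening": finger opening in m; "finger_force": force on a finger pad.
Only numpy, scipy, OpenCV 4.12 (cv2) and the standard library are available. Lean on these libraries where they do the work, as an engineer would, in place of code of your own. Each camera call takes 0.05 s, during which the arm holds its last target. There are 200 camera calls.

TASK

One amber reagent bottle has toppled over in the middle lane of the white bottle board. Stand it upright on its base, wholly inside that middle lane on the board between the guide rails, and let go of it; leave the two bottles standing in the outer lanes upright where they are.

Things in the scene. Friction and masses are not known exactly. Their poses are not given: they have to be found in the camera images.
- lane_board: White board fixed to the worktop, 170 x 331 mm, 6 mm thick; four aluminium rails (4 mm thick, 10 mm high) part it into three lanes, 105 mm from centre to centre, 101 mm clear. Origin: centre of its underside; bottles stand 6 mm above it. x runs along the lanes, away from the robot (turned up to 12 degrees either way), y across to the left. Middle lane's centre line: y = 0.
- fallen_bottle: The toppled amber bottle with white cap, rigid, 49 mm in diameter, 96 mm tall, 0.13 to 0.23 kg; straight sides up to 52 mm from its base, then narrowing to a 34 mm cap. Origin: centre of its base; z points from base to cap. It lies in the middle lane, cap away from the robot, within 10 degrees of the lane, axis 24 mm above the board's face. Let go near upright (20 degrees), it settles on its base.
- amber_neighbour: A like amber reagent bottle with a white cap, 49 mm in diameter, 96 mm tall, loose, standing upright in one of the outer lanes. Origin: centre of its base, z axis up.
- clear_neighbour: A clear glass reagent bottle with a flat stopper, 64 mm in diameter, 115 mm tall, loose, standing upright in the other outer lane. Origin: centre of its base, z axis up.
Things that resemble listed ones, but are neither listed nor needed, are in the scene too. Leave any black, green or turquoise look-alike of the amber_neighbour alone.

How it is judged (in metres and radians):
At the end, for the whole second after the job is handed in: The fallen bottle stands at rest on the board, cap up, within 10 degrees of upright, its centre within 29 mm of the middle lane's centre line and 75 mm of the board's middle along the lane; both neighbours are upright within 10 degrees and within 25 mm of where they stood (angle between each of fallen_bottle, amber_neighbour, clear_neighbour's own z axis and vertical below 0.17 rad and z of fallen_bottle in the frame of lane_board between 0.002 and 0.012 m and y of fallen_bottle in the frame of lane_board between -0.029 and 0.029 m and x of fallen_bottle in the frame of lane_board between -0.075 and 0.075 m and linear speed of fallen_bottle below 0.03 m/s and distance of each of amber_neighbour, clear_neighbour from where it was at the start of the episode below 0.025 m); the robot touches nothing.
It fails at once if a standing neighbour is tipped more than 30 degrees (angle between any of amber_neighbour, clear_neighbour's own z axis and vertical above 0.52 rad).
It fails at once if a standing neighbour is pushed more than 30 mm (distance of any of amber_neighbour, clear_neighbour from where it was at the start of the episode above 0.03 m).
It also fails if it takes over 40 s, if anything falls off the work surface, if the arm or the gripper's body presses on something with over 40 N, if the wrist force passes 120 N, or if a joint passes its speed limit or range.

## Working session

There is one attempt and no reset: what is moved stays moved. The work goes in short steps, Python scripts to look and compute and a shell command to move; the robot and the scene stay as the last step left them, time stands still between calls to the robot, and variables do not carry over. Pictures are saved under pics/ and viewed, at most 13 in all, crops included, and the job is handed in when it is done.

```bash
mkdir -p pics; cat > h.py <<'E'
import numpy as np,cv2
from cell import manip,vision
def grab(n,f):
    p,d=vision.grab_frame(n); cv2.imwrite(f'pics/{f}.png',p[:,:,::-1]); np.save(f'pics/{f}.npy',d); return p,d
def pts(n,d):
    c=vision.camera_params(n);K=np.array(c["K"]);T=np.array(c["T"])
    v,u=np.mgrid[:d.shape[0],:d.shape[1]]
    X=np.stack([(u-K[0,2])/K[0,0]*d,-(v-K[1,2])/K[1,1]*d,-d],-1)
    return X@T[:3,:3].T+T[:3,3]
E
python3 - <<'E'
from h import *
for n in("top","side"):
    p,d=grab(n,n+"0"); c=vision.camera_params(n); print(n,{k:np.round(v,3).tolist() if not isinstance(v,str) else v for k,v in c.items()})
a=cv2.imread('pics/top0.png');b=cv2.imread('pics/side0.png')
print(manip.get_obs())
E
```

```text
top {'K': [[387.56, 0.0, 257.921], [0.0, 387.56, 193.934], [0.0, 0.0, 1.0]], 'T': [[-0.028, 0.997, -0.067, 0.434], [-1.0, -0.028, 0.001, -0.03], [-0.001, 0.067, 0.998, 1.298], [0.0, 0.0, 0.0, 1.0]]}
side {'K': [[437.515, 0.0, 250.154], [0.0, 437.515, 188.93], [0.0, 0.0, 1.0]], 'T': [[0.962, 0.196, -0.192, 0.291], [-0.274, 0.648, -0.711, -0.912], [-0.015, 0.736, 0.677, 0.892], [0.0, 0.0, 0.0, 1.0]]}
{'t': 0.1, 'joint_positions': array([ 6.99907302e+01,  2.02608844e+01,  9.36240737e+01,  8.18222552e-04,
        6.61872707e+01, -1.39393502e-01]), 'joint_vel': array([-0.0237054 , -0.14981607, -0.11851641, -0.01086825, -0.05393815,
       -0.08116901]), 'joint_torque': array([ 1.59541737e-04, -6.06361985e+01, -3.42822897e+01, -2.49984362e-05,
        3.99434750e-03, -4.96746725e-05]), 'eef_pos': array([0.21228999, 0.58736618, 0.20761651]), 'tcp_rot': array([-1.79927773e+02, -9.23871650e-04,  1.60129792e+02]), 'force': array([ 0.63551578,  0.27673967, -0.08455029]), 'ft_torque': array([-0.0420815 , -0.03352214,  0.01218814]), 'finger_force': 0.0, 'opening': 0.08571633149362033}
```

View pics/top0.png

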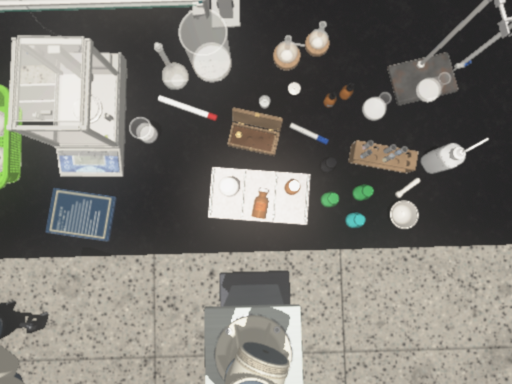

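View pics/side0.png

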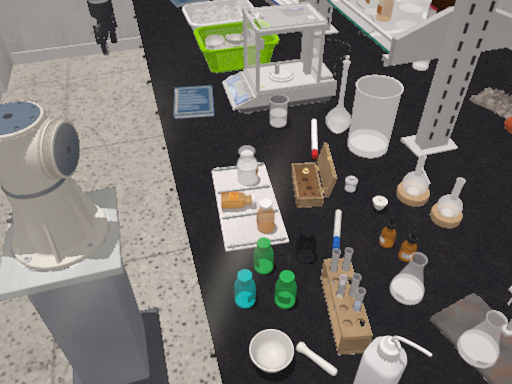

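The top picture shows the board at about (260,195). On it are the clear bottle at (229,186), the fallen amber bottle at (261,203) with its cap up-image at (264,190), and the standing amber bottle at (292,186). The green (330,199; 363,192), turquoise (355,220) and black (330,164) look-alikes are off the board. Next I'll take an enlarged crop to confirm this and measure.

```bash
python3 - <<'E'
from h import *
a=cv2.imread('pics/top0.png')[155:235,200:320];b=cv2.imread('pics/side0.png')[135:255,200:300]
cv2.imwrite('pics/crop0.png',np.hstack([cv2.resize(a,(480,320),interpolation=3),cv2.resize(cv2.copyMakeBorder(b,0,0,0,0,0),(267,320),interpolation=3)]))
d=np.load('pics/top0.npy');P=pts('top',d)
f=lambda u,v:print((u,v),np.round(P[v,u],3))
for q in [(214,173),(211,216),(305,177),(303,218),(229,186),(292,186),(264,190),(261,203),(260,212),(245,200),(278,205),(150,240),(330,199)]:f(*q)
# regions on board above face
reg=np.zeros(d.shape,bool);reg[150:235,200:320]=1
z=P[...,2]
for lo,hi in((.02,.06),(.075,.14)):
    m=(reg&(z>lo)&(z<hi)).astype(np.uint8);n,l,s,c=cv2.connectedComponentsWithStats(m)
    for i in range(1,n):
        if s[i,4]>15:print(lo,s[i],np.round(P[l==i].mean(0),3),np.round(P[l==i].max(0),3),np.round(P[l==i].min(0),3))
# white board rect
im=cv2.imread('pics/top0.png');m=(reg&(im.min(2)>110)).astype(np.uint8);m=cv2.morphologyEx(m,3,np.ones((9,9)))
r=cv2.minAreaRect(np.argwhere(m)[:,::-1].astype(np.float32));print(r,cv2.boxPoints(r))
w=P[(m>0)&(z<.012)&(z>0)];r=cv2.minAreaRect(w[:,:2].astype(np.float32));print(r,w[:,2].mean())
E
```

```text
(214, 173) [0.595 0.114 0.002]
(211, 216) [0.451 0.127 0.008]
(305, 177) [ 0.573 -0.19   0.008]
(303, 218) [ 0.436 -0.179  0.003]
(229, 186) [0.539 0.056 0.122]
(292, 186) [ 0.536 -0.137  0.103]
(264, 190) [ 0.53  -0.051  0.043]
(261, 203) [ 0.488 -0.04   0.056]
(260, 212) [ 0.459 -0.036  0.058]
(245, 200) [0.502 0.012 0.004]
(278, 205) [ 0.482 -0.097  0.005]
(150, 240) [0.377 0.332 0.   ]
(330, 199) [ 0.493 -0.255  0.094]
0.02 [255 150  20   5  50] [ 0.66  -0.064  0.031] [ 0.666 -0.026  0.039] [ 0.651 -0.088  0.021]
0.02 [229 185  10  12  18] [0.528 0.044 0.038] [0.55  0.064 0.058] [0.515 0.033 0.02 ]
0.02 [284 185   9  10  17] [ 0.527 -0.125  0.04 ] [ 0.546 -0.117  0.059] [ 0.515 -0.143  0.021]
0.02 [251 188  17  31 379] [ 0.486 -0.037  0.046] [ 0.538 -0.007  0.059] [ 0.44  -0.061  0.02 ]
0.075 [218 176  20  19 261] [0.544 0.063 0.111] [0.575 0.094 0.127] [0.518 0.034 0.075]
0.075 [287 180  12  11 106] [ 0.539 -0.14   0.099] [ 0.557 -0.124  0.108] [ 0.523 -0.156  0.075]
((259.6443786621094, 185.19351196289062), (100.12257385253906, 72.2945327758789), 4.184916019439697) [[207.07869 217.59114]
 [212.35445 145.48936]
 [312.21008 152.79588]
 [306.93433 224.89766]]
((0.5500264167785645, -0.03764154016971588), (0.33526086807250977, 0.24185459315776825), 84.34259033203125) 0.005954106403091304
```

View pics/crop0.png

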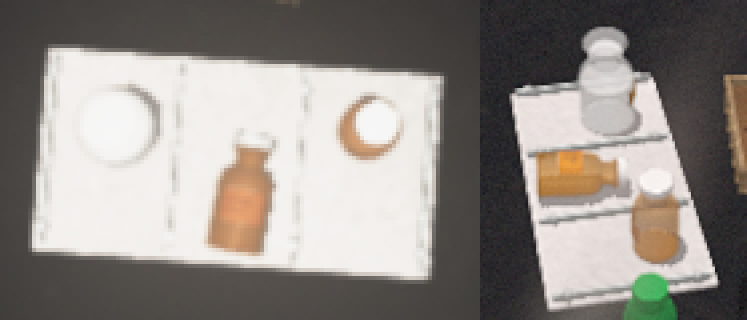

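The crop confirms it. The fallen amber bottle lies in the middle lane, base at crop (236,252) and cap at (256,138). The clear neighbour stands in the left lane and the amber neighbour in the right, both on the board. Now I'll fit the board and bottle poses.

```bash
python3 - <<'E'
from h import *
print([x for x in dir(manip) if x[0]!='_'],manip.hold_point_z)
c=vision.camera_params('top');K=np.array(c["K"]);T=np.array(c["T"])
def ray(u,v,z):
    r=T[:3,:3]@np.array([(u-K[0,2])/K[0,0],-(v-K[1,2])/K[1,1],-1]);return T[:3,3]+r*(z-T[2,3])/r[2]
C=np.array([ray(200+u/4-.4,155+v/4-.4,.006) for u,v in[(48,47),(443,75),(430,279),(32,249)]])
print(C.round(3),C.mean(0).round(3),[np.linalg.norm(C[i]-C[i-1]).round(3) for i in range(4)])
y=(C[0]-C[1])+(C[3]-C[2]);yaw=np.degrees(np.arctan2(-y[0],y[1]));print('lane yaw',yaw)
for n in('top','side'):
    d=np.load(f'pics/{n}0.npy');P=pts(n,d);p=P.reshape(-1,3)
    x0=C.mean(0);a=np.radians(yaw);R=np.array([[np.cos(a),np.sin(a)],[-np.sin(a),np.cos(a)]])
    L=(p[:,:2]-x0[:2])@R.T
    m=(abs(L[:,0])<.09)&(abs(L[:,1])<.047)&(p[:,2]>.02)&(p[:,2]<.07);q=p[m];l=L[m]
    v=cv2.fitLine(q[q[:,2]>.04][:,:2].astype(np.float32),2,0,.01,.01).ravel();print(n,'fit',v,np.degrees(np.arctan2(v[1],v[0])))
    print('lane x',np.percentile(l[:,0],[0,1,99,100]),'y',np.percentile(l[:,1],[1,50,99]),'zmax',q[:,2].max())
    for lo in np.arange(-.1,.08,.01):
        s=(l[:,0]>lo)&(l[:,0]<lo+.01)
        if s.sum()>3:print(round(lo,2),np.round([l[s,1].min(),l[s,1].max(),q[s,2].max()],3))
    for yy in(.105,-.105):
        m=(abs(L[:,0])<.09)&(abs(L[:,1]-yy)<.045)&(p[:,2]>.09);print(yy,np.round([*L[m].mean(0),*L[m].min(0),*L[m].max(0),p[m,2].max()],3))
E
```

```text
['PlanningError', 'close_job', 'get_obs', 'hold_point_z'] 0.0187
[[ 0.618  0.122  0.006]
 [ 0.585 -0.209  0.006]
 [ 0.415 -0.192  0.006]
 [ 0.449  0.138  0.006]] [ 0.516 -0.035  0.006] [np.float64(0.17), np.float64(0.332), np.float64(0.171), np.float64(0.332)]
lane yaw -5.7710655121261425
top fit [ 0.9728992  -0.23122966  0.48199695 -0.03579394] -13.369477
lane x [-0.0754933  -0.07296987  0.02126799  0.02168733] y [-0.0272348  -0.00513623  0.02150721] zmax 0.06090620723799778
-0.08 [-0.021  0.018  0.061]
-0.07 [-0.047  0.022  0.056]
-0.06 [-0.026  0.023  0.059]
-0.05 [-0.026  0.02   0.059]
-0.04 [-0.028  0.021  0.057]
-0.03 [-0.028  0.019  0.056]
-0.02 [-0.027  0.016  0.056]
-0.01 [-0.02   0.013  0.055]
-0.0 [-0.025  0.004  0.044]
0.01 [-0.025  0.005  0.046]
0.02 [-0.011  0.005  0.043]
0.105 [ 0.02   0.102 -0.005  0.079  0.045  0.126  0.127]
-0.105 [ 0.033 -0.103  0.017 -0.119  0.049 -0.088  0.108]
side fit [ 0.9881054  -0.15377815  0.4796902  -0.0449482 ] -8.84594
lane x [-0.07543056 -0.07395303  0.01992878  0.02110578] y [-0.03201569 -0.02043181  0.01044445] zmax 0.05880404223349023
-0.08 [-0.027  0.009  0.057]
-0.07 [-0.029  0.016  0.059]
-0.06 [-0.03   0.014  0.057]
-0.05 [-0.033  0.01   0.059]
-0.04 [-0.031  0.011  0.057]
-0.03 [-0.033  0.006  0.057]
-0.02 [-0.033  0.003  0.057]
-0.01 [-0.026  0.005  0.051]
-0.0 [-0.027 -0.003  0.045]
0.01 [-0.03  -0.005  0.047]
0.02 [-0.024 -0.019  0.042]
0.105 [ 0.019  0.095 -0.004  0.074  0.044  0.126  0.124]
-0.105 [ 0.033 -0.108  0.018 -0.124  0.05  -0.084  0.106]
```

```bash
python3 -m pendant '[[-1,0,0,4,0,0,0],[-1,3,-5,8,0,0,0],[-1,6,-9,9,0,0,0.05],[-1,8,-14,9,0,0,0.1],[-1,10,-19,9,0,0,0.15],[-1,12,-24,9,0,0,0.15],[-1,14,-29,9,0,0,0.15],[-1,16,-34,9,0,0,0.15],[-1,18,-39,9,0,0,0.15],[-1,20,-44,9,0,0,0.15]]'; python3 -c "
from h import *
o=manip.get_obs();print(o['t'],*[np.round(o[k],4).tolist() for k in('joint_positions','eef_pos','tcp_rot')])"
```

```text
t: 1.1
eef_pos: [0.3954, 0.1887, 0.2982]
tcp_rot: [180.0, 0.0, 168.7]
force: [0.1, 0.3, -0.4]
opening: 0.0852
finger_force: 0.0
1.1 [25.3187, -1.8859, 108.5598, -0.0018, 73.3168, -53.4256] [0.3954, 0.1887, 0.2982] [179.9959, 0.0085, 168.7448]
```

```bash
python3 -m pendant '[[-0.5,1,-3,0,0.0,0,0],[-0.5,2,-6,0,0.02,0.1,0],[-0.5,3,-10,0,0.05,0.25,0],[-0.5,4.5,-14,0,0.08,0.4,0],[-0.5,6,-18,-1,0.11,0.55,0],[-0.5,7,-22.3,-3,0.135,0.7,0],[-0.5,7.1,-22.3,-6,0.167,0.857,0],[-0.5,7.1,-22.3,-9,0.167,0.857,0],[-0.5,7.1,-22.3,-13,0.167,0.857,0],[-0.5,7.1,-22.3,-14.8,0.167,0.857,0]]'; python3 - <<'E'
from h import *
from scipy.spatial.transform import Rotation as R
o=manip.get_obs();print(o['t'],*[np.round(o[k],4).tolist() for k in('joint_positions','eef_pos','tcp_rot','opening')])
print(R.from_euler('xyz',o['tcp_rot'],degrees=True).as_matrix().round(3))
q=np.radians(o['joint_positions']);r=np.hypot(*o['eef_pos'][:2])
# planar: r=.547 s2+.482 s23 + Lt s(sum)
print((r+.005-.547*np.sin(q[1])-.482*np.sin(q[1]+q[2]))/np.sin(q[1]+q[2]+q[4]))
grab('side','side1');grab('top','top1')
a=cv2.imread('pics/side1.png')[60:280,130:400];cv2.imwrite('pics/c1.png',cv2.resize(a,None,fx=2.5,fy=2.5,interpolation=3))
E
```

```text
t: 2.1
eef_pos: [0.4648, -0.0324, 0.1466]
tcp_rot: [-179.7, -50.3, 168.5]
force: [-0.1, 0.4, 0.2]
opening: 0.0644
finger_force: 0.0
2.1 [-6.7508, 41.9127, 83.9081, 3.3986, 104.4032, -86.1351] [0.4648, -0.0324, 0.1466] [-179.6572, -50.3261, 168.5256] 0.0644
[[-0.626  0.194 -0.755]
 [ 0.127  0.981  0.147]
 [ 0.77  -0.004 -0.638]]
0.37124410337855723
```

View pics/c1.png

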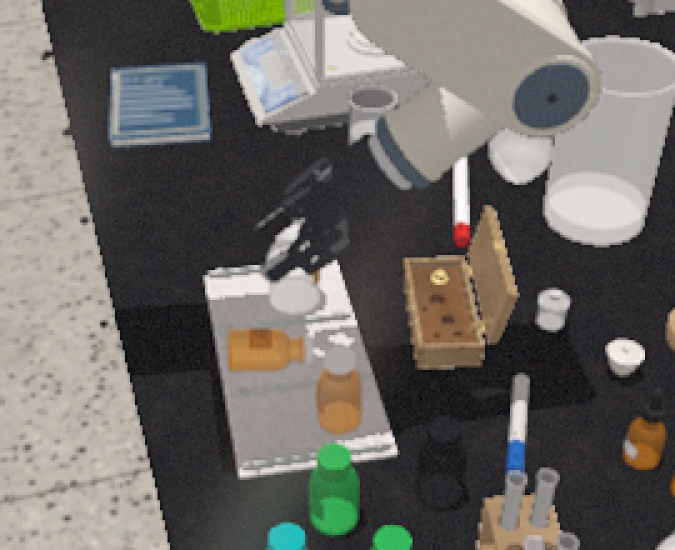

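The side crop shows the gripper tilted 50° in the lane plane, above the board at crop (300,260). Fallen bottle (265,350) and both neighbours are untouched. I'll tilt a little more and descend partway.

```bash
python3 -m pendant '[[-0.5,0,-0.1,-2,0.007,0.04,0],[-0.5,-0.1,-0.1,-4,0.015,0.08,0],[-0.5,-0.1,-0.1,-6,0.015,0.08,0],[-0.5,-0.1,-0.1,-8,0.015,0.08,0],[-0.5,-0.1,-0.1,-9,0.015,0.08,0],[-0.5,-0.1,-0.1,-9,0.015,0.08,0]]'; python3 - <<'E'
from h import *
grab('side','side2');grab('top','top2')
a=cv2.imread('pics/side2.png')[120:260,180:320];b=cv2.imread('pics/top2.png')[145:245,200:320]
cv2.imwrite('pics/c2.png',np.hstack([cv2.resize(a,(400,400),interpolation=3),cv2.resize(b,(400,400*100//120),interpolation=3) if 0 else cv2.resize(b[:,10:110],(400,400),interpolation=3)]))
E
```

```text
t: 2.8
eef_pos: [0.4648, -0.0332, 0.0597]
tcp_rot: [-179.6, -54.7, 168.5]
force: [-1.1, -0.8, 0.3]
opening: 0.064
finger_force: 0.0
```

View pics/c2.png

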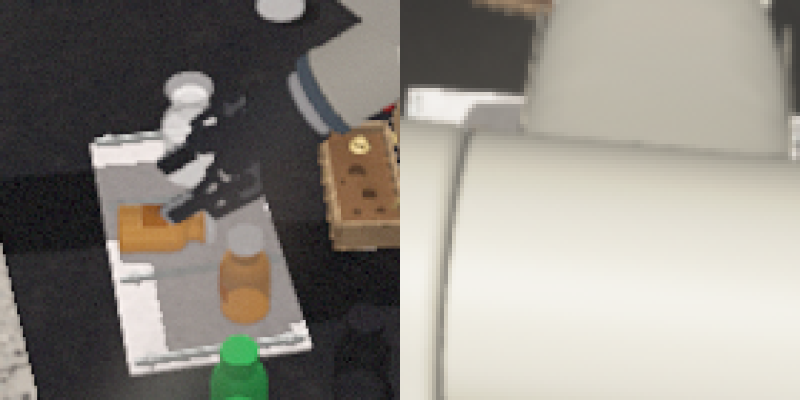

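The side crop shows the fingers straddling the fallen bottle at crop (170-190,165-210), clear of both neighbours. The top view is blocked by the arm. Before descending I'll check the height of the wooden box behind.

```bash
python3 - <<'E'
from h import *
P=pts('side',np.load('pics/side0.npy')).reshape(-1,3)
for x in np.arange(.6,.86,.02):
    m=(abs(P[:,0]-x)<.01)&(P[:,1]>-.13)&(P[:,1]<.05)
    print(round(x,2),np.percentile(P[m,2],[50,99,100]).round(3))
E
```

```text
0.6 [0.006 0.016 0.021]
0.62 [0.001 0.005 0.007]
0.64 [0.001 0.005 0.006]
0.66 [0.003 0.037 0.038]
0.68 [0.023 0.037 0.039]
0.7 [0.024 0.046 0.055]
0.72 [0.025 0.063 0.066]
0.74 [0.044 0.112 0.114]
0.76 [0.063 0.115 0.116]
0.78 [0.002 0.113 0.114]
0.8 [0.001 0.005 0.005]
0.82 [0.003 0.047 0.049]
0.84 [0.002 0.047 0.049]
```

```bash
python3 -m pendant '[[-0.5,0,0,-1.2,0,0,0],[-0.5,0,0,-2.4,0,0,0],[-0.5,0,0,-3.5,0,0,0],[-0.5,0,0,-3.5,0,0,0]]' 30; python3 -m pendant '[[0,0,0,0,0,0,0],[0.5,0,0,0,0,0,0],[0.5,0,0,0,0,0,0],[0.5,0,0,0,0,0,0],[0.5,0,0,0,0,0,0]]' 40
```

```text
t: 3.3
eef_pos: [0.4643, -0.0332, 0.0236]
tcp_rot: [-179.6, -54.8, 168.5]
force: [-0.0, 0.5, 1.0]
opening: 0.0638
finger_force: 0.0
t: 3.8
eef_pos: [0.4655, -0.0334, 0.0254]
tcp_rot: [-179.6, -54.7, 168.5]
force: [0.6, -0.6, -0.6]
opening: 0.0433
finger_force: 39.1
```

```bash
python3 -m pendant '[[0.5,0,0,0,0,0,0],[0.5,0,0,0,0,0,0]]'; python3 - <<'E'
from h import *
p,d=grab('side','side3')
a=p[150:240,190:290,::-1]
cv2.imwrite('pics/c3.png',cv2.resize(a,None,fx=6,fy=6,interpolation=3))
E
```

```text
t: 4.0
eef_pos: [0.4654, -0.0333, 0.0254]
tcp_rot: [-179.6, -54.7, 168.5]
force: [2.0, -0.3, 0.6]
opening: 0.0436
finger_force: 39.3
```

View pics/c3.png

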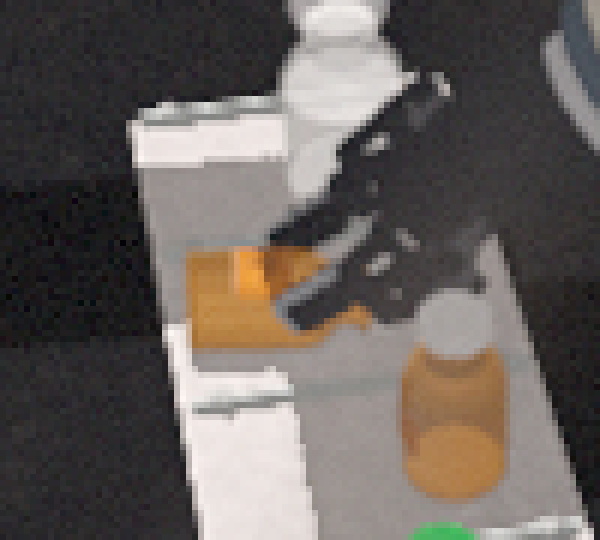

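The crop shows the fingertips at crop (280,310), about 40 mm or more from the base edge (190,300). So the pads are on the shoulder, which explains the 43.6 mm opening. I'll check with depth, then open to re-grip nearer the base.

```bash
python3 -m pendant '[[0,0,0,0,0,0,0],[-0.5,0,0,0,0,0,0],[-0.5,0,0,0,0,0,0],[-0.5,0,0,0,0,0,0]]'; python3 - <<'E'
from h import *
p,d=grab('side','side4')
x0=np.array([.516,-.035]);a=np.radians(-11);R=np.array([[np.cos(a),np.sin(a)],[-np.sin(a),np.cos(a)]])
b=np.array([.441,-.0295])
for f in('side3','side4'):
    im=cv2.imread(f'pics/{f}.png').astype(int);P=pts('side',np.load(f'pics/{f}.npy'))
    L=(P[...,:2]-b)@R.T
    near=(abs(L[...,1])<.07)&(L[...,0]>-.02)&(L[...,0]<.13)&(P[...,2]>.012)&(P[...,2]<.075)
    am=near&(im[...,2]>im[...,0]+50)&(abs(L[...,1])<.035); bk=near&(im.max(2)<70)
    print(f,'amber x',np.percentile(L[am][:,0],[1,50,99]).round(3),'y',np.percentile(L[am][:,1],[1,99]).round(3),'z',np.percentile(P[am][:,2],99).round(3))
    for side in(L[...,1]>0.0,L[...,1]<0):
        m=bk&side;i=np.argsort(L[m][:,0])[:8];print('tips',np.c_[L[m],P[m][:,2]][i].round(3).tolist())
E
```

```text
t: 4.45
eef_pos: [0.4651, -0.0333, 0.0253]
tcp_rot: [-179.6, -54.7, 168.5]
force: [-0.3, 0.6, 0.1]
opening: 0.064
finger_force: 0.0
side3 amber x [0.002 0.03  0.083] y [-0.026  0.012] z 0.059
tips [[0.044, 0.026, 0.043], [0.044, 0.023, 0.049], [0.046, 0.026, 0.042], [0.047, 0.024, 0.049], [0.047, 0.023, 0.053], [0.049, 0.02, 0.048], [0.049, 0.023, 0.049], [0.05, 0.022, 0.054]]
tips [[0.049, -0.032, 0.051], [0.049, -0.031, 0.053], [0.051, -0.034, 0.048], [0.051, -0.033, 0.051], [0.052, -0.034, 0.056], [0.054, -0.032, 0.042], [0.054, -0.034, 0.049], [0.054, -0.036, 0.054]]
side4 amber x [0.004 0.03  0.081] y [-0.025  0.011] z 0.058
tips [[0.047, 0.034, 0.047], [0.047, 0.036, 0.049], [0.05, 0.033, 0.044], [0.05, 0.034, 0.046], [0.05, 0.034, 0.05], [0.05, 0.033, 0.055], [0.053, 0.031, 0.041], [0.053, 0.033, 0.044]]
tips [[0.054, -0.042, 0.052], [0.054, -0.041, 0.055], [0.056, -0.043, 0.049], [0.056, -0.045, 0.055], [0.056, -0.044, 0.058], [0.057, -0.039, 0.057], [0.059, -0.043, 0.045], [0.059, -0.042, 0.048]]
```

```bash
python3 -m pendant '[[-0.5,-0.6,0.1,-0.4,0,0,0],[-0.5,-1.2,0.2,-0.8,0,0,0],[-0.5,-1.2,0.2,-0.8,0,0,0],[0,-1.2,0.2,-0.8,0,0,0],[0.3,-1.2,0.2,-0.8,0,0,0],[0.4,-1.2,0.2,-0.8,0,0,0],[0.4,-1.2,0.2,-0.8,0,0,0],[0.4,-1.2,0.2,-0.8,0,0,0]]' 40
```

```text
t: 5.3
eef_pos: [0.4534, -0.0313, 0.0174]
tcp_rot: [-179.6, -54.7, 168.5]
force: [0.5, 0.6, 2.0]
opening: 0.0466
finger_force: 41.2
```

```bash
python3 -m pendant '[[0,0,0,0,0,0,0],[-0.4,0,0,0,0,0,0],[-0.4,0,0,0,0,0,0],[-0.4,-0.7,0.15,-0.3,0,0,0],[-0.4,-0.7,0.15,-0.3,0,0,0],[0,-0.7,0.15,-0.3,0,0,0],[0.3,-0.7,0.15,-0.3,0,0,0],[0.4,-0.7,0.15,-0.3,0,0,0],[0.4,-0.7,0.15,-0.3,0,0,0]]' 50; python3 - <<'E'
from h import *
p,d=grab('side','side5')
cv2.imwrite('pics/c5.png',cv2.resize(p[150:240,190:290,::-1],None,fx=6,fy=6,interpolation=3))
E
```

```text
t: 6.2
eef_pos: [0.4463, -0.0298, 0.0144]
tcp_rot: [-179.6, -54.7, 168.5]
force: [-1.2, -0.1, 1.0]
opening: 0.0462
finger_force: 51.4
```

View pics/c5.png

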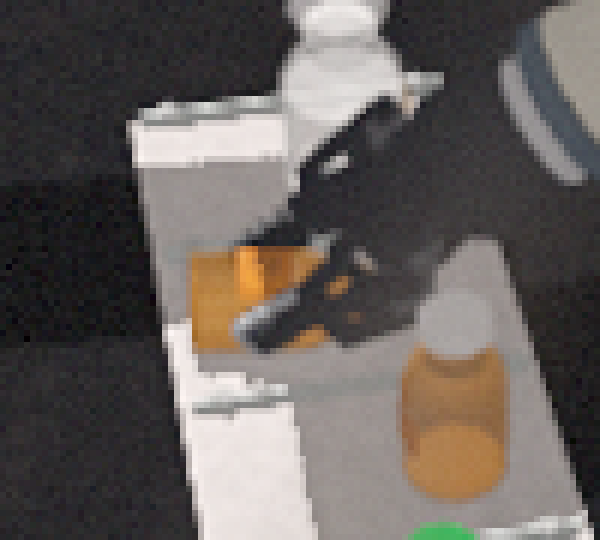

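The crop shows the tips well down both straight sides, at crop (245,330) and (245,245). The opening matches the earlier grip (46.2 mm), so the pads are on the body. Now I'll lift and work out the turn.

```bash
python3 -m pendant '[[0.4,0,0,1,0,0,0],[0.4,0,0,3,0,0,0],[0.4,0.5,0,6,0,0,0],[0.4,1,0,9,0,0,0],[0.4,2,0,12,0,0,0],[0.4,3,0,15,0,0,0],[0.4,4,0,18,0,0,0],[0.4,4,0,18,0,0,0]]' 60; python3 - <<'E'
from h import *
from scipy.spatial.transform import Rotation as R
for th in(75,78):
    print(th,(R.from_euler('z',.13)*R.from_rotvec(-np.radians(th)*np.array([.199,.98,0]))).as_rotvec().round(3))
o=manip.get_obs();print(o['joint_positions'].round(1))
p,d=grab('side','side6')
P=pts('side',d);im=p.astype(int)
m=(im[...,0]>im[...,2]+50)&(P[...,2]>.12)&(P[...,0]<.65)&(P[...,0]>.3)&(abs(P[...,1])<.12);q=P[m]
print(m.sum(),np.percentile(q,[2,50,98],axis=0).round(3))
E
```

```text
t: 7.05
eef_pos: [0.4887, -0.03, 0.1991]
tcp_rot: [-179.7, -54.2, 168.6]
force: [-0.5, -0.7, -1.7]
opening: 0.0462
finger_force: 61.6
75 [-0.177 -1.298  0.111]
78 [-0.184 -1.35   0.109]
[ -6.5  42.8  77.2   4.1 114.1 -85.4]
321 [[ 0.484 -0.066  0.201]
 [ 0.505 -0.049  0.234]
 [ 0.547 -0.013  0.243]]
```

```bash
python3 -m pendant '[[0.4,1,-0.1,0,-0.018,-0.135,0.011],[0.4,2,-0.2,0,-0.037,-0.27,0.022],[0.4,3,-0.3,0,-0.055,-0.405,0.033],[0.4,4,-0.4,0,-0.074,-0.54,0.044],[0.4,5,-0.5,0,-0.092,-0.675,0.055],[0.4,6,-0.6,0,-0.11,-0.81,0.065],[0.4,7,-0.7,0,-0.129,-0.945,0.076],[0.4,8,-0.8,0,-0.147,-1.08,0.087],[0.4,9,-1,0,-0.166,-1.215,0.098],[0.4,9.1,-1.05,0,-0.184,-1.35,0.109]]'; python3 -m pendant '[[0.4,0,0,0,0,0,0],[0.4,0,0,0,0,0,0],[0.4,0,0,0,0,0,0]]';  python3 - <<'E'
from h import *
o=manip.get_obs();print(o['joint_positions'].round(1))
p,d=grab('side','side7')
cv2.imwrite('pics/c7.png',cv2.resize(p[80:260,160:340,::-1],None,fx=3.3,fy=3.3,interpolation=3))
E
```

```text
t: 8.1
eef_pos: [0.5771, -0.0403, 0.1947]
tcp_rot: [-179.6, 23.6, 176.0]
force: [-0.4, 0.1, -2.8]
opening: 0.0462
finger_force: 61.9
t: 8.4
eef_pos: [0.5785, -0.0404, 0.195]
tcp_rot: [-179.6, 23.2, 175.9]
force: [-0.5, -0.2, -1.4]
opening: 0.0464
finger_force: 62.0
[ -3.9   6.2 118.3  -0.9  32.3 -89.1]
```

View pics/c7.png

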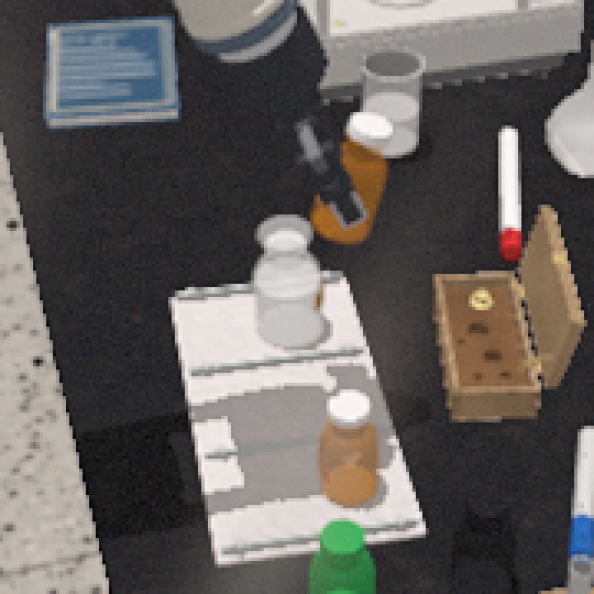

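The crop shows the bottle held cap up at crop (350,190), leaning about 12° away from the robot. Both neighbours are still standing. Now I'll lower it.

```bash
python3 -m pendant '[[0.4,0,0,-2,0,0,0],[0.4,0,0,-5,0,0,0],[0.4,0,0,-8,0,0,0],[0.4,0,0,-11,0,0,0],[0.4,0,0,-13,0,0,0],[0.4,0,0,-14.5,0,0,0],[0.4,0,0,-15.5,0,0,0],[0.4,0,0,-16,0,0,0],[0.4,0,0,-16,0,0,0]]';  python3 - <<'E'
from h import *
o=manip.get_obs();print(o['joint_positions'].round(1))
p,d=grab('side','side8');P=pts('side',d);im=p.astype(int)
x0=np.array([.516,-.035]);a=np.radians(-5.8);R=np.array([[np.cos(a),np.sin(a)],[-np.sin(a),np.cos(a)]])
L=(P[...,:2]-x0)@R.T
m=(im[...,0]>im[...,2]+50)&(P[...,2]>.008)&(abs(L[...,0])<.12)&(abs(L[...,1])<.05)
for lo in np.arange(.01,.13,.01):
    s=m&(P[...,2]>lo)&(P[...,2]<lo+.01)
    if s.sum()>3:print(round(lo,2),L[s].min(0).round(3),L[s].mean(0).round(3),L[s].max(0).round(3))
cv2.imwrite('pics/c8.png',cv2.resize(p[110:250,190:310,::-1],None,fx=4,fy=4,interpolation=3))
E
```

```text
t: 9.35
eef_pos: [0.5777, -0.0404, 0.0338]
tcp_rot: [-179.6, 23.3, 175.9]
force: [-0.3, -0.7, -2.1]
opening: 0.0461
finger_force: 61.9
[ -3.9  22.7 124.9  -2.9   9.2 -86.9]
0.03 [ 0.033 -0.022] [ 0.048 -0.02 ] [ 0.062 -0.018]
0.04 [ 0.025 -0.026] [ 0.041 -0.017] [0.062 0.004]
0.05 [ 0.026 -0.027] [ 0.038 -0.015] [0.064 0.003]
0.06 [ 0.064 -0.021] [ 0.068 -0.019] [ 0.07  -0.018]
0.07 [ 0.057 -0.025] [ 0.065 -0.021] [ 0.073 -0.018]
0.08 [ 0.055 -0.024] [ 0.065 -0.021] [ 0.076 -0.017]
0.09 [ 0.05  -0.026] [ 0.065 -0.018] [0.079 0.001]
0.1 [ 0.044 -0.028] [ 0.057 -0.01 ] [0.075 0.012]
0.11 [ 0.053 -0.015] [ 0.059 -0.009] [ 0.074 -0.002]
```

View pics/c8.png

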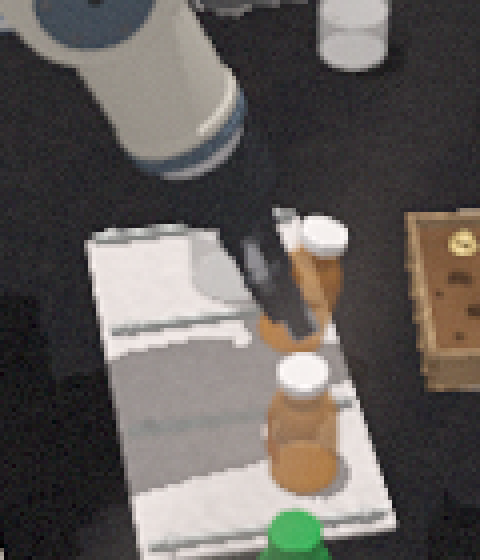

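The crop shows the bottle at crop (300,290) in the middle lane, low over the board and between the standing neighbours. I'll lower it to touch.

```bash
python3 -m pendant '[[0.4,0,0,-0.6,0,0,0],[0.4,0,0,-1.2,0,0,0],[0.4,0,0,-1.6,0,0,0],[0.4,0,0,-1.6,0,0,0]]'; python3 -m pendant '[[0.4,0,0,-0.2,0,0,0],[0.4,0,0,-0.4,0,0,0],[0.4,0,0,-0.4,0,0,0]]'; python3 -c "
from cell import manip;o=manip.get_obs();print(o['joint_positions'].round(1),o['force'])"
```

```text
t: 9.8
eef_pos: [0.5768, -0.0403, 0.0177]
tcp_rot: [-179.6, 23.3, 175.9]
force: [-0.4, -0.9, -1.2]
opening: 0.0459
finger_force: 62.0
t: 10.1
eef_pos: [0.5772, -0.0403, 0.0141]
tcp_rot: [-179.6, 23.3, 175.9]
force: [-0.3, 0.6, -2.6]
opening: 0.0464
finger_force: 62.0
[ -3.9  25.1 125.3  -4.2   6.3 -85.6] [-0.25529332  0.55928843 -2.55533985]
```

```bash
python3 -m pendant '[[0.4,0,0,-0.15,0,0,0],[0.4,0,0,-0.3,0,0,0],[0.4,0,0,-0.3,0,0,0]]'
```

```text
t: 10.4
eef_pos: [0.5774, -0.0404, 0.0113]
tcp_rot: [-179.6, 23.3, 175.9]
force: [-1.1, -0.4, -0.2]
opening: 0.0462
finger_force: 62.2
```

```bash
python3 -m pendant '[[0.4,0,0,-0.1,0,0,0],[0.4,0,0,-0.2,0,0,0],[0.4,0,0,-0.2,0,0,0]]'
```

```text
t: 10.7
eef_pos: [0.5777, -0.0404, 0.0107]
tcp_rot: [-179.6, 23.5, 175.9]
force: [-10.0, 0.8, 22.8]
opening: 0.0459
finger_force: 65.0
```

Contact. I'll ease off and release slowly.

```bash
python3 -m pendant '[[0.4,0,0,0.1,0,0,0],[0.4,0,0,0.1,0,0,0],[0.0,0,0,0.1,0,0,0],[-0.1,0,0,0.1,0,0,0],[-0.2,0,0,0.1,0,0,0],[-0.3,0,0,0.1,0,0,0],[-0.4,0,0,0.1,0,0,0],[-0.45,0,0,0.1,0,0,0],[-0.45,0,0,0.1,0,0,0]]' 20;  python3 - <<'E'
from h import *
p,d=grab('side','side9')
cv2.imwrite('pics/c9.png',cv2.resize(p[110:250,190:310,::-1],None,fx=4,fy=4,interpolation=3))
E
```

```text
t: 11.6
eef_pos: [0.5772, -0.0403, 0.0102]
tcp_rot: [-179.6, 23.3, 175.9]
force: [0.1, 0.5, -0.2]
opening: 0.0619
finger_force: 0.0
```

View pics/c9.png

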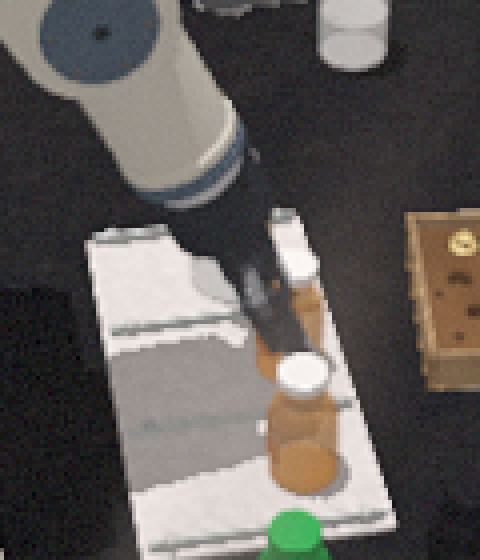

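The crop shows the bottle upright, cap at (300,265), and the fingers open. I'll withdraw up and back.

```bash
python3 -m pendant '[[-0.45,-0.8,0.05,0.6,0,0,0],[-0.45,-1.8,0.12,1.6,0,0,0],[-0.45,-3,0.2,3,0,0,0],[-0.45,-4.5,0.3,5,0,0,0],[-0.45,-6,0.4,8,0,0,0],[-0.45,-8,0.5,11,0,0,0],[-0.45,-10,0.6,14,0,0,0],[-0.45,-12,0.7,17,0,0,0],[-0.45,-12,0.7,17,0,0,0],[-0.45,-12,0.7,17,0,0,0]]';  python3 - <<'E'
from h import *
p,d=grab('side','side10');p2,_=grab('top','top10');P=pts('side',d)
x0=np.array([.516,-.035]);a=np.radians(-5.8);R=np.array([[np.cos(a),np.sin(a)],[-np.sin(a),np.cos(a)]])
L=(P[...,:2]-x0)@R.T
for y in(.105,0,-.105):
    m=(abs(L[...,0])<.1)&(abs(L[...,1]-y)<.048)&(P[...,2]>.09)&(P[...,2]<.135);q=L[m];print(y,len(q),q.mean(0).round(3),q.min(0).round(3),q.max(0).round(3),P[m][:,2].max().round(3))
cv2.imwrite('pics/c10.png',np.hstack([cv2.resize(p[110:250,190:310,::-1],(380,443),interpolation=3),cv2.resize(p2[145:245,210:310,::-1],(400,443),interpolation=3)]))
E
```

```text
t: 12.65
eef_pos: [0.4574, -0.0333, 0.1812]
tcp_rot: [-179.6, 23.5, 175.9]
force: [0.7, 0.5, -0.5]
opening: 0.0621
finger_force: 0.0
0.105 207 [0.018 0.096] [-0.005  0.075] [0.043 0.124] 0.126
0 114 [ 0.043 -0.007] [ 0.028 -0.023] [0.061 0.013] 0.107
-0.105 131 [ 0.034 -0.108] [ 0.018 -0.122] [ 0.05  -0.089] 0.107
```

View pics/c10.png

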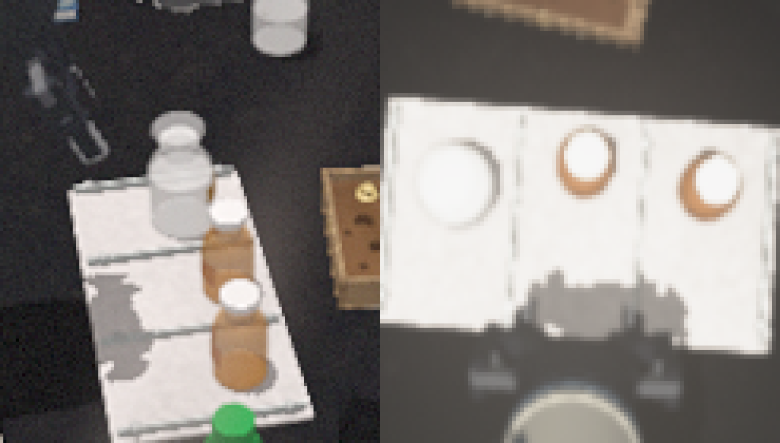

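The picture shows all three bottles upright. The amber bottle stands in the middle lane at lane x +43 mm and y about -5 mm, and the neighbours have moved about 1 mm or less. The gripper is clear of everything.

```bash
python3 -c "
from cell import manip;print(manip.close_job())"
```

```text
the job is handed in; nothing more can be done
None
```

The fallen amber bottle stands upright in the middle lane, about 43 mm past the board's middle and 5 mm off the centre line; it is released, both neighbours are standing where they were, and the job is handed in (no verdict was returned).

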